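Lock a sample bottle with the spring seal setter

ROBOT

A 6-joint arm with a two-finger parallel gripper is mounted at the origin on the work surface. World frame = base frame: x ahead of the robot, y to its left, z up, the work surface at z = 0. Lengths are in m, angles in degrees, forces in N, time in s.
With the tool pointing down it reaches from about 0.3 to 0.875 m from the base axis. Payload 6.4 kg.
Tool frame: the origin (TCP) lies midway between the tips of the shut fingers; the grasp point (between the pads) lies 19 mm behind it; z points along the fingers, y is the direction in which the jaws open and shut (so a half turn about z gives the same grasp; the last joint's range is limited). The gripper opens to 85 mm and grips with 20 to 120 N. Pads are 22 mm wide; open, the fingers measure 114 mm over their backs; the gripper's body (76 mm by 85 mm) begins 54 mm behind the grasp point. The pads swing forward as they close: fully open they stand 13 mm farther back than shut.
Start: joints at [-11.82, 10.359, 92.074, -0, 77.567, -11.82], TCP at [0.575, 0, 0.231] pointing down, gripper open.
Joint ranges: [-171.53, 171.53], [-51.25, 118.39], [17.06, 147.69], [-65.23, 245.23], [0, 150.52], [-178.68, 178.68]. Speed limits (degrees/s): [147.25, 147.25, 172.46, 180, 180, 180].

INTERFACE

Orientations are given as [roll, pitch, yaw] about the fixed x, y, z axes, in that order (R = Rz(yaw) Ry(pitch) Rx(roll)).
In Python, from workcell import ctrl gives the robot as it stands. The module is installed in compiled form; this text tells all that it offers.
- The arm moves only by the shell command python3 -m handwheel 'ROWS' [FORCE]. ROWS is JSON, a list of rows, each a list of 3 entries, a list of its own where there are three numbers: the finger opening in cm, from 0 to 8.54, then the shift along the tool's x, y, z in cm, then the turn about the tool's z in rad. A call has exactly 8 rows; each row is the pose to reach, as a shift and turn from the pose commanded when the call began, along the tool's axes at that moment; what a row does not reach only later rows make up. A row lasts 1/8 s, in which the tool goes at most 62.5 mm and 10.7 degrees, less where a joint would pass 70% of its speed; a pose out of reach is approached as far as the arm can. A call with a gripper value outside its range is refused whole. The fingers move at their own pace and stop on an object; FORCE is the grip in N (left out, the last holds). Time passes only in rows, so rows that repeat a pose let the fingers close, or fill a call up. It gives the time, the measured TCP pose, the force and the opening at its end, in the units of the state.
- ctrl.get_state(): the state, without advancing time (a new reading comes with each control period).
- ctrl.grab_frame(name): name is "scene" or "side" or "wrist"; returns the picture (400x640x3 uint8, red, green, blue); there is no depth.
- ctrl.get_calibration(name): a dict with "vertical_fov" (degrees; the focal length in pixels is half the picture's height over the tangent of half this angle, whatever the lens; pixels are square), "cx", "cy" (the principal point, pixels), "rvec" (rotation vector, rad) and "tvec" (3), from world to camera coordinates, as OpenCV has them; the wrist camera has in their place "tool_from_camera" (4x4, takes a point from camera to tool coordinates, whose origin is the TCP and whose axes are the flange's). Camera axes: x right, y down, z forward; pixel columns grow to the right and rows downward; lengths in m; the calibration is good to about 2 mm. A picture is of the moment at which its call begins: read the wrist's pose just before it. get_calibration takes no time and is no camera call.
- ctrl.finish_job(): hands the job in, once; it reports no verdict.
The state is a dict: "t": time; "q": joint angles; "qd": joint speeds; "tau": joint torques, N m; "tcp_pos": TCP position; "ee_rot": TCP orientation; "contact_force": force on the tool from outside, world axes, zero at the start; "moment": the same for the moment, N m; "opening": opening from 0.0 (shut) to 1.0 (fully open).
Only numpy, scipy, OpenCV 4.12 (cv2) and the standard library are available. Lean on these libraries where they do the work, as an engineer would, in place of code of your own. Each camera call takes 0.05 s, during which the arm holds its last target.

TASK

Lock the cap of the sample bottle that waits in the pulled-out tray of the seal setter. First draw the blue striker handle back until it catches and let go of it, then press the green release tab down, push the tray fully home, and press the red trip pad so that the striker fires and drives the red pin into the cap. Do not touch the sample bottle or its pin, and leave the other bottles and the scanner where they are.

Things in the scene. Friction and masses are not known exactly. Their poses are not given: they have to be found in the camera images.
- setter: The seal setter, a fixed machine. Origin on the desk; its x is the way the tray is pushed in, its y the way the striker is drawn back, z up. Grey base x -30 to 110, y -140 to 245, 12 mm high. White pedestal x 25 to 95, y 25 to 240, 98 mm high; on it rails to z = 124 and dark sear cheeks to z = 138 (y 161 to 185). White anvil post y -135 to -109, z to 120, its dark block to z = 130 and y = -82.
- striker (a joint): Travel of the striker in m along the setter's +y: 0 = fully forward (start; its head then bars the bottle's way), 0.059 = cocked on its sear, 0.075 = end stop. Spring pull forward 7 N at 0, 14 N cocked; passing the sear adds about 3 N. Drawn past 0.062 it is caught by itself; let go short of that it flies forward. After firing it rests on the pin at about 0.006.
- striker_grip (a point): Centre of the blue upright handle plate on the striker: 44 mm along the setter's x, 14 mm thick along y, 50 mm tall (27 mm below this point to 23 mm above). It moves with the striker along the setter's y. Pinch it across its thickness from above; along its travel nothing else stands higher than 20 mm below this point.
- sear (a joint): Sear lever angle in rad: 0 = at rest (sear down), 0.3 = trip pad fully down. The cocked striker is let go at about 0.2. Spring returned.
- trip_pad (a point): Centre of the top face of the red trip pad at the +y end of the setter, 40 mm (setter x) by 34 mm (setter y), 7 mm thick, top about 145 mm above the desk. Press it straight down about 12 to 15 mm; it takes about 5 N, and has a hard stop.
- release (a joint): Angle in rad of the green release lever on the tray: 0 = locked, 0.25 = pressed fully down. Above 0.18 the tray is free to go in. It stays where it is put.
- release_tab (a point): Centre of the top face of the green release tab beside the tray's front handle, 32 mm (setter x) by 30 mm (setter y), top about 68 mm above the desk. Press it straight down about 11 mm to its stop; it takes about 2 N. It travels with the tray.
- tray (a joint): Travel of the tray in m along the setter's +x: 0 = fully out and locked, 0.09 = fully home against its stop. Sliding it takes about 3 N; it stays where it is left.
- tray_handle (a point): Point on the front face (facing the setter's -x) of the tray's black upright handle plate, at mid width, 85 mm above the desk. Plate 60 mm wide (setter y), 12 mm thick, z = 40 to 104 mm; its front face is 61 mm ahead of the bottle's axis. Push it along the setter's +x; it travels with the tray.
- sample: The sample bottle, standing in the tray: amber square bottle 56 x 56 mm, 108 mm tall in all, its round cap 38 mm across from z = 78 mm up. Origin: centre of its underside, on the tray floor 28 mm above the desk. Its +y side carries the red pin. The tray's fence round its foot is 22 mm high with 2 mm of play.
- seal_pin (a joint): How far the red locking pin is driven into the cap, in m: 0 = standing out, 0.008 = fully in. It grips with 25 N and only the blow of the fired striker drives it.
- pin_head (a point): Centre of the outer end of the red pin (16 mm across), 90 mm above the bottle's underside, 29 mm from the bottle's axis while it stands out, on the side facing the striker.
- spare_a: Another amber bottle of the same size without a pin (56 x 56 x 108 mm), standing on the desk. Origin: centre of its underside. Leave it alone.
- spare_b: A second such bottle on the desk. Leave it alone.
- scanner: A grey and black hand scanner lying on the desk, 155 mm long along its x, 64 mm wide, 34 mm high; origin at its underside. Leave it alone.
Not all that is in view belongs to the job. Leave any purple or turquoise look-alike of the sample alone.

How it is judged (in metres and radians):
On the way, in this order (a step that is already met when the one before it is completed fails the run):
1. the striker is drawn back, held by its sear, and let go (value of joint striker above 0.054 m and contact force between each of the fingers, the arm and setter below 0.5 N), for 0.2 s.
2. the release tab is pressed down with the striker still cocked (value of joint release above 0.17 rad and value of joint striker above 0.054 m), for 0.1 s.
3. the tray is pushed fully home with the striker still cocked (value of joint tray above 0.086 m and value of joint striker above 0.054 m), for 0.2 s.
4. the striker has fired and driven the pin in (value of joint seal_pin above 0.006 m and value of joint striker below 0.025 m), for 0.1 s.
At the end, for the whole second after the job is handed in: The pin is driven at least 6 of its 8 mm into the cap, the striker is forward (below 25 mm), the tray is home (within 6 mm), the trip pad has sprung back, and the sample bottle stands upright (within 0.12 rad) and still in the tray (all of step 4 and value of joint tray above 0.084 m and value of joint sear below 0.05 rad and angle between sample's own z axis and vertical below 0.12 rad and z of sample in the frame of setter below 0.034 m and x of sample in the frame of setter above 0.05 m and linear speed of sample below 0.02 m/s); the robot touches nothing.
It fails at once if the robot touches the sample bottle or its pin (contact force between any of the fingers, the arm and sample above 1 N).
It fails at once if another bottle is moved by more than 30 mm or tipped (distance of any of spare_a, spare_b from where it was at the start of the episode above 0.03 m or angle between any of spare_a, spare_b's own z axis and vertical above 0.4 rad).
It fails at once if the scanner is moved by more than 30 mm (distance of scanner from where it was at the start of the episode above 0.03 m).
It also fails if it takes over 54 s, if anything falls off the work surface, if the arm or the gripper's body presses on something with over 40 N, if the wrist force passes 120 N, or if a joint passes its speed limit or range.

## Working session

There is one attempt and no reset: what is moved stays moved. The work goes in short steps, Python scripts to look and compute and a shell command to move; the robot and the scene stay as the last step left them, time stands still between calls to the robot, and variables do not carry over. Pictures are saved under pics/ and viewed, and the job is handed in when it is done.

```bash
mkdir -p pics; cat > look.py <<'E'
import sys,cv2,json
from workcell import ctrl
s=ctrl.get_state(); print(s['t'],s['tcp_pos'],s['ee_rot'],s['contact_force'],s['opening'])
for n in sys.argv[2:]:
    f=ctrl.grab_frame(n); cv2.imwrite(f'pics/{n}_{sys.argv[1]}.png',cv2.cvtColor(f,cv2.COLOR_RGB2BGR))
    c=ctrl.get_calibration(n); print(n,{k:(v.tolist() if hasattr(v,'tolist') else v) for k,v in c.items()})
E
python3 look.py 0 scene side wrist
```

```text
0.0 [5.74446822e-01 1.15050593e-04 2.30395186e-01] [-1.79903032e+02 -1.86833563e-02  8.99990625e+01] [ 0.37695534  0.48068082 -0.39938931] 1.006075461647796
scene {'vertical_fov': 49.36363089203066, 'cx': 314.6337232584905, 'cy': 193.18354795970015, 'rvec': [2.0199452128371367, 1.536331205641038, -0.5615186927065842], 'tvec': [-0.10534129275032453, -0.33541938366441504, 1.3275568941861522]}
side {'vertical_fov': 50.006536367817134, 'cx': 327.36766334049645, 'cy': 209.36594643661593, 'rvec': [2.24798010391195, -0.5722532616436408, 0.2365754252716324], 'tvec': [-0.5214591397310866, 0.25340883444135204, 0.8595664858390349]}
wrist {'vertical_fov': 60.06382979898748, 'cx': 324.009907374373, 'cy': 199.03517058308879, 'tool_from_camera': [[-0.00039821386987870836, -0.9562511260869297, -0.29254679161322333, 0.07363175866787044], [0.9999995401780997, -0.0006360081193004891, 0.0007177306315765546, 0.00036545386545849823], [-0.00087239285941355, -0.2925463712835097, 0.9562509396489755, -0.14213891912022716], [0.0, 0.0, 0.0, 1.0]]}
```

View pics/scene_0.png

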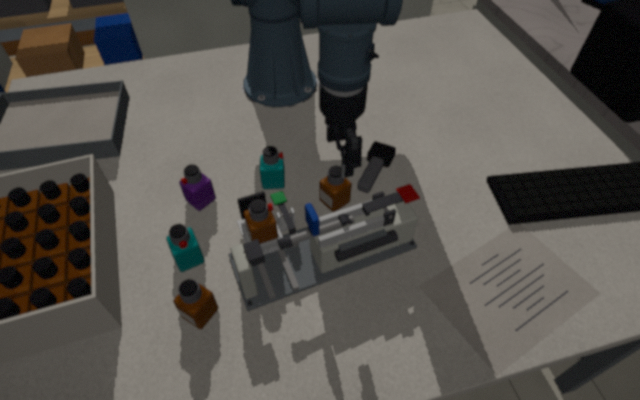

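View pics/side_0.png

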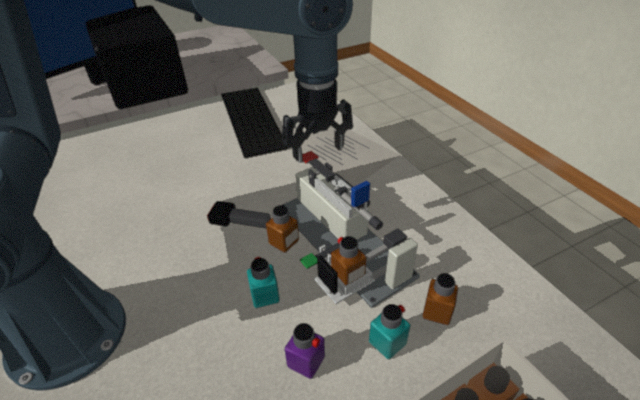

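View pics/wrist_0.png

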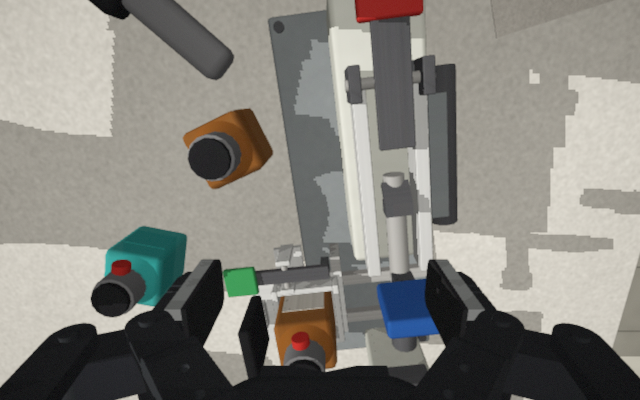

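```bash
python3 - <<'E'
import cv2
f=cv2.imread('pics/wrist_0.png');cv2.imwrite('pics/w0a.png',cv2.resize(f[0:270,220:490],(800,600) and None,fx=2.2,fy=2.2,interpolation=cv2.INTER_CUBIC))
cv2.imwrite('pics/w0b.png',cv2.resize(f[230:400,200:460],None,fx=3,fy=3,interpolation=cv2.INTER_CUBIC))
f=cv2.imread('pics/scene_0.png');cv2.imwrite('pics/s0a.png',cv2.resize(f[160:310,225:425],None,fx=4,fy=4,interpolation=cv2.INTER_CUBIC))
f=cv2.imread('pics/side_0.png');cv2.imwrite('pics/d0a.png',cv2.resize(f[145:310,250:450],None,fx=3.6,fy=3.6,interpolation=cv2.INTER_CUBIC))
E
```

```text
(no output)
```

View pics/w0a.png

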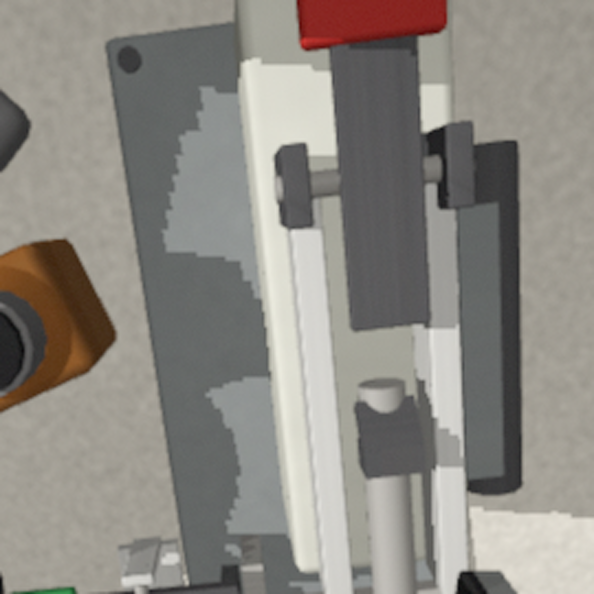

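View pics/w0b.png

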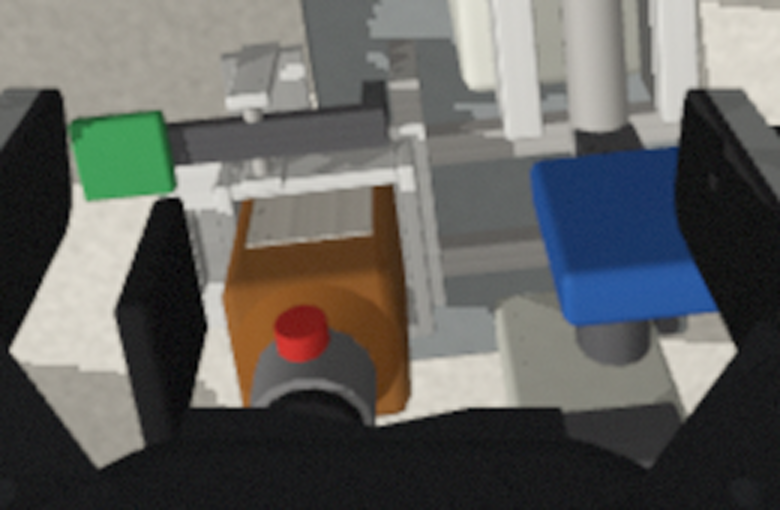

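View pics/s0a.png

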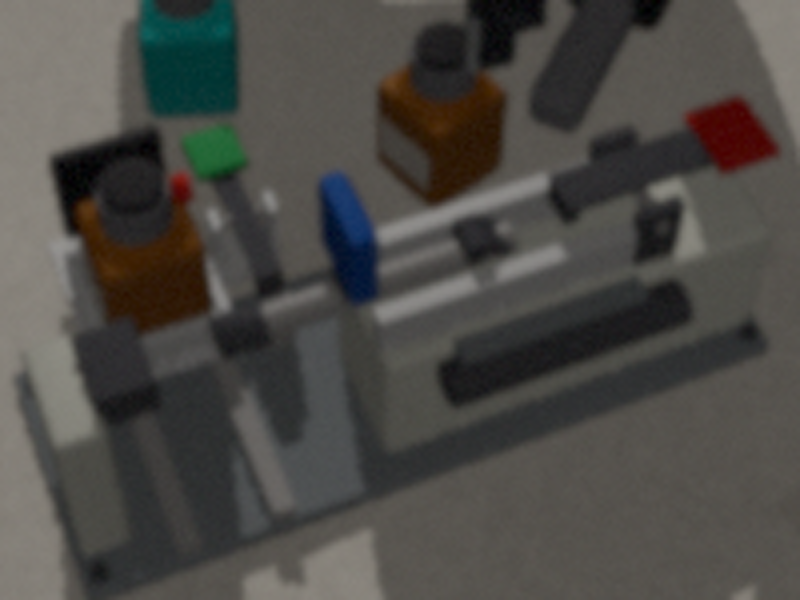

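View pics/d0a.png

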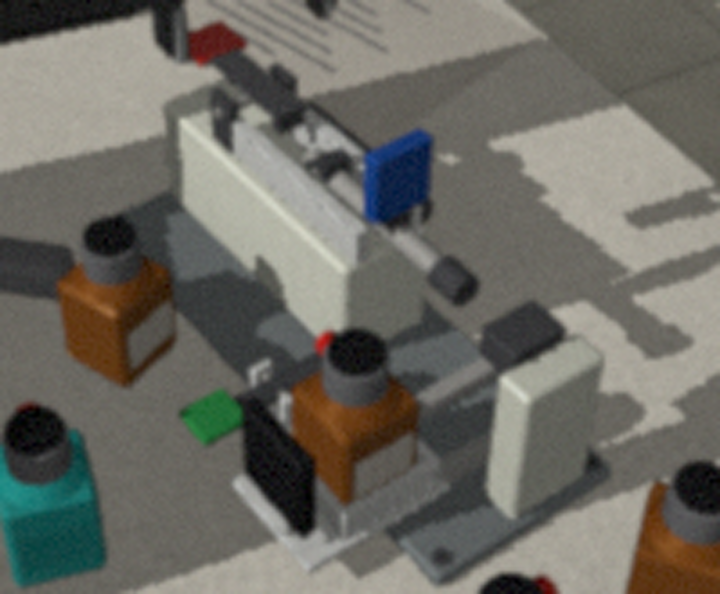

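```bash
cat > geo.py <<'E'
import numpy as np,cv2
from scipy.spatial.transform import Rotation as R
from workcell import ctrl
def cam(n,tcp=None,rot=None):
    c=ctrl.get_calibration(n); f=200/np.tan(np.radians(c['vertical_fov']/2))
    K=np.array([[f,0,c['cx']],[0,f,c['cy']],[0,0,1]])
    if n=='wrist':
        T=np.eye(4);T[:3,:3]=R.from_euler('xyz',rot,degrees=True).as_matrix();T[:3,3]=tcp
        M=np.linalg.inv(T@np.array(c['tool_from_camera']))
    else:
        M=np.eye(4);M[:3,:3]=cv2.Rodrigues(np.array(c['rvec']))[0];M[:3,3]=c['tvec']
    return K,M
def proj(C,P):
    q=C[1]@np.append(P,1); q=C[0]@q[:3]; return q[:2]/q[2]
def atz(C,px,z):
    d=C[1][:3,:3].T@np.linalg.inv(C[0])@np.array([*px,1]); o=-C[1][:3,:3].T@C[1][:3,3]
    return o+d*(z-o[2])/d[2]
T0=[5.74446822e-01,1.15050593e-04,2.30395186e-01];R0=[-179.903032,-.0186833563,89.9990625]
E
cat > fit.py <<'E'
from geo import *
from scipy.optimize import least_squares
C={'w':cam('wrist',T0,R0),'s':cam('scene'),'d':cam('side')}
w=lambda a,b:(a/2.2+220,b/2.2); w2=lambda a,b:(a/3+200,b/3+230); s=lambda a,b:(a/4+225,b/4+160); d=lambda a,b:(a/3.6+250,b/3.6+145)
obs=[('w',(-30,245,12),w(108,42)),('w',(25,25,98),w(300,570)),('s',(110,245,12),s(765,345)),('s',(110,-140,12),s(92,598)),('s',(-30,-140,12),s(20,375)),('d',(110,-140,12),d(608,465)),('d',(-30,-140,12),d(440,582)),('s',(95,25,98),s(375,325)),('d',(25,25,98),d(348,270))]
def Tw(p,P):
    c,s_=np.cos(p[2]),np.sin(p[2]);x,y,z=np.array(P)/1000
    return np.array([p[0]+c*x-s_*y,p[1]+s_*x+c*y,z])
def res(p): return np.concatenate([proj(C[k],Tw(p,P))-px for k,P,px in obs])
r=least_squares(res,[.6,0,0],loss='soft_l1');p=r.x
print(p,np.degrees(p[2]));print(res(p).reshape(-1,2).round(1))
def inv(W): 
    c,s_=np.cos(p[2]),np.sin(p[2]);a,b=W[0]-p[0],W[1]-p[1]
    return (np.array([c*a+s_*b,-s_*a+c*b,W[2]])*1000).round(1)
for nm,k,px,z in [('pad','s',s(732,135),.145),('tab','s',s(214,152),.068),('tab','w',w2(120,150),.068),('tab','d',d(213,416),.068)]:
    W=atz(C[k],px,z);print(nm,k,W.round(4),inv(W))
def tri(l):
    f=lambda P:np.concatenate([proj(C[k],P)-px for k,px in l])
    q=least_squares(f,[.6,0,.1]);return q.x,q.fun
for nm,l in [('grip',[('s',s(348,237)),('d',d(398,178))]),('pin',[('s',s(181,188)),('w',w2(300,335))]),('cap',[('s',s(133,180)),('d',d(357,352))])]:
    q,e=tri(l);print(nm,q.round(4),inv(q),e.round(1))
E
python3 fit.py
```

```text
[ 0.58144581 -0.09672336  0.11966291] 6.856179988400494
[[-0.9 -2.9]
 [ 0.1  3.8]
 [ 2.3 -0.1]
 [-1.7  0.8]
 [-2.4 -0.6]
 [ 2.   0.6]
 [-0.4 -1. ]
 [ 3.1 11.6]
 [-0.7  0.4]]
pad s [0.6159 0.132  0.145 ] [ 61.5 223.  145. ]
tab s [ 0.4949 -0.1082  0.068 ] [-87.3  -1.   68. ]
tab w [ 0.4914 -0.1033  0.068 ] [-90.2   4.2  68. ]
tab d [ 0.4896 -0.1109  0.068 ] [-92.9  -3.1  68. ]
grip [ 0.637  -0.07    0.1613] [ 58.4  19.9 161.3] [-0.2  0.3 -0.3 -0.3]
pin [ 0.5538 -0.1347  0.1187] [-32.  -34.4 118.7] [-0.2 -0.2  0.1 -0.1]
cap [ 0.5566 -0.1586  0.1342] [-32.1 -58.5 134.2] [-0.5  0.6 -0.7 -0.5]
```

```bash
python3 -m handwheel '[[4.5,[-1,1,-1],0.18],[4.5,[-2,2,-1.5],0.36],[4.5,[-3,3,-1.5],0.54],[4.5,[-4,4,-1.5],0.72],[4.5,[-5,5,-1.5],0.9],[4.5,[-6,5.5,-1.5],1.08],[4.5,[-7,6.2,-1.5],1.26],[4.5,[-7,6.2,-1.5],1.44]]' 60; python3 look.py 1 wrist scene side
```

```text
t: 1.15
tcp_pos: [0.6371, -0.0707, 0.2456]
ee_rot: [-180.0, 0.0, 7.1]
contact_force: [-0.0, -0.4, -0.1]
opening: 0.525
1.15 [ 0.6370868  -0.07074742  0.24561936] [-1.79987414e+02  4.90933051e-02  7.09942441e+00] [-0.04538276 -0.35692204 -0.10089185] 0.5251782375583354
wrist {'vertical_fov': 60.06382979898748, 'cx': 324.009907374373, 'cy': 199.03517058308879, 'tool_from_camera': [[-0.000398718844373886, -0.9567629356016742, -0.2908685718364009, 0.07462733886568229], [0.9999993144673979, -0.0007017106348893849, 0.0009373723473089188, 0.0007543069353929399], [-0.0011009486889758185, -0.29086799868849333, 0.9567625594947438, -0.142138803743423], [0.0, 0.0, 0.0, 1.0]]}
scene {'vertical_fov': 49.36363089203066, 'cx': 314.6337232584905, 'cy': 193.18354795970015, 'rvec': [2.0199452128371367, 1.536331205641038, -0.5615186927065842], 'tvec': [-0.10534129275032453, -0.33541938366441504, 1.3275568941861522]}
side {'vertical_fov': 50.006536367817134, 'cx': 327.36766334049645, 'cy': 209.36594643661593, 'rvec': [2.24798010391195, -0.5722532616436408, 0.2365754252716324], 'tvec': [-0.5214591397310866, 0.25340883444135204, 0.8595664858390349]}
```

View pics/wrist_1.png

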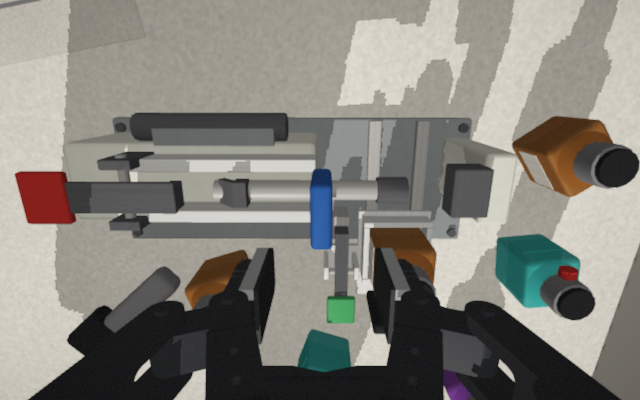

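View pics/side_1.png

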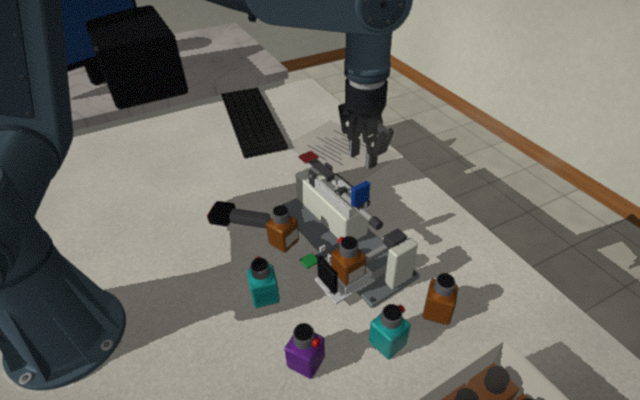

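```bash
python3 - <<'E'
import cv2
f=cv2.imread('pics/wrist_1.png')
cv2.imwrite('pics/w1a.png',cv2.resize(f[105:335,290:480],None,fx=2.6*1,fy=2.6,interpolation=cv2.INTER_CUBIC))
cv2.imwrite('pics/w1b.png',cv2.resize(f[105:255,10:260],None,fx=3,fy=3,interpolation=cv2.INTER_CUBIC))
E
```

```text
(no output)
```

View pics/w1a.png

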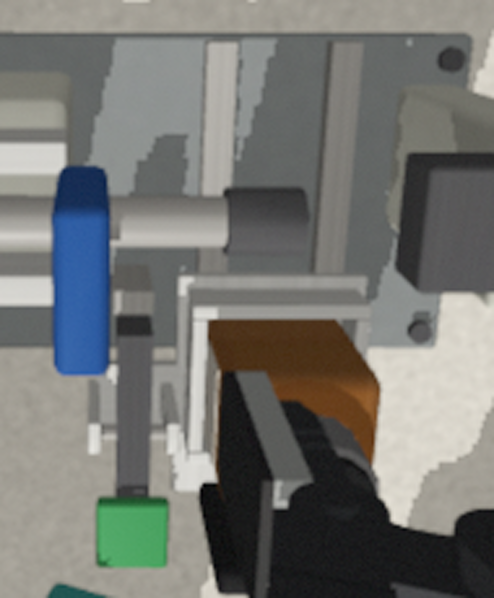

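View pics/w1b.png

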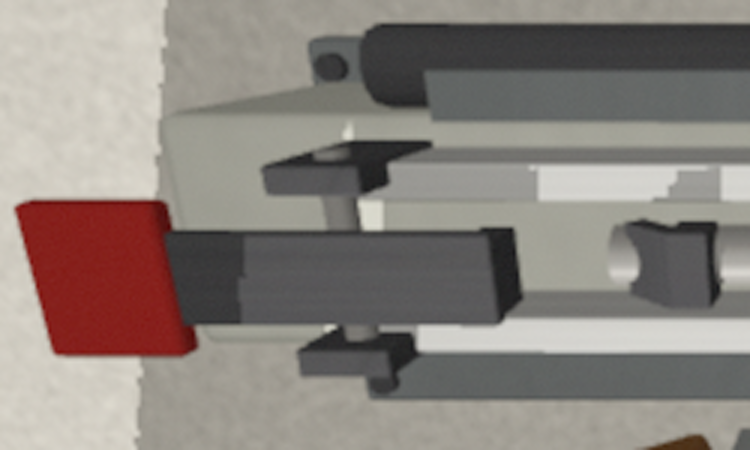

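```bash
cat >> fit.py <<'E'
print('--- with view 1')
C['v']=cam('wrist',[0.6370868,-0.07074742,0.24561936],[-179.987414,.0490933,7.09942441])
a=lambda u,v:(u/2.6+290,v/2.6+105); b=lambda u,v:(u/3+10,v/3+105)
obs=[o for o in obs if not(o[0]=='s' and o[1][2]==98) and not (o[0] in 'w' and o[1][2]==98)]
obs+=2*[('v',(110,-140,12),a(472,36)),('v',(110,245,12),b(310,36)),('v',(-30,-140,12),a(433,345))]
r=least_squares(res,p,loss='soft_l1');p=r.x
print(p,np.degrees(p[2]));print(res(p).reshape(-1,2).round(1))
for nm,k,px,z in [('pad','v',b(107,278),.145),('pad','s',s(732,135),.145),('tab','v',a(133,533),.068),('plate -x edge','v',a(82,372),.184),('tab','w',w2(120,150),.068),('tab','d',d(213,416),.068)]:
    W=atz(C[k],px,z);print(nm,k,W.round(4),inv(W))
q,e=tri([('s',s(348,237)),('d',d(398,178))]);print(q,inv(q))
E
python3 fit.py | sed -n '/---/,$p'
```

```text
--- with view 1
[ 0.58048266 -0.09639562  0.12076492] 6.919320025483843
[[-2.6 -1.3]
 [ 2.2 -0.6]
 [-1.5  0.4]
 [-2.3 -0.9]
 [ 1.6  0.6]
 [-0.8 -1. ]
 [-1.2  0.4]
 [ 1.3 -1.2]
 [-4.2 -0.4]
 [ 1.   1.8]
 [ 1.3 -1.2]
 [-4.2 -0.4]
 [ 1.   1.8]]
pad v [0.6139 0.1307 0.145 ] [ 60.6 221.4 145. ]
pad s [0.6159 0.132  0.145 ] [ 62.6 222.4 145. ]
tab v [ 0.4936 -0.1081  0.068 ] [-87.7  -1.2  68. ]
plate -x edge v [ 0.6168 -0.0726  0.184 ] [ 38.9  19.2 184. ]
tab w [ 0.492  -0.1016  0.068 ] [-88.5   5.5  68. ]
tab d [ 0.4896 -0.1109  0.068 ] [-92.   -3.4  68. ]
[ 0.63703471 -0.06999611  0.1613222 ] [ 59.3  19.4 161.3]
```

```bash
python3 -m handwheel '[[4.5,[0,0,3],0],[4.5,[0,0,6],0],[4.5,[0,0,8],0],[4.5,[0,0,9.7],0],[4.5,[0,0,9.7],0],[1.0,[0,0,9.7],0],[1.0,[0,0,9.7],0],[1.0,[0,0,9.7],0]]' 70;python3 look.py 2 wrist side
```

```text
t: 2.3
tcp_pos: [0.6377, -0.0687, 0.1509]
ee_rot: [-179.9, -0.1, 7.5]
contact_force: [-0.8, 5.5, 2.8]
opening: 0.154
2.3 [ 0.63767215 -0.06865551  0.15087083] [-1.79915853e+02 -1.19981798e-01  7.49826307e+00] [-0.83595086  5.50652795  2.78146991] 0.1542306031786651
wrist {'vertical_fov': 60.06382979898748, 'cx': 324.009907374373, 'cy': 199.03517058308879, 'tool_from_camera': [[-0.000394613060340436, -0.9567586238149316, -0.29088275995027374, 0.07461553309079128], [0.9999993034757972, -0.0007011135079197149, 0.0009494670964333821, 0.0007585243913525719], [-0.0011123526647632328, -0.2908821826712749, 0.9567582340779418, -0.14213872857756119], [0.0, 0.0, 0.0, 1.0]]}
side {'vertical_fov': 50.006536367817134, 'cx': 327.36766334049645, 'cy': 209.36594643661593, 'rvec': [2.24798010391195, -0.5722532616436408, 0.2365754252716324], 'tvec': [-0.5214591397310866, 0.25340883444135204, 0.8595664858390349]}
```

View pics/side_2.png

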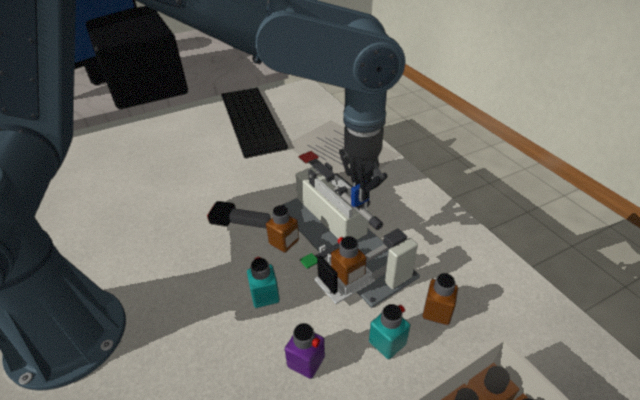

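View pics/wrist_2.png

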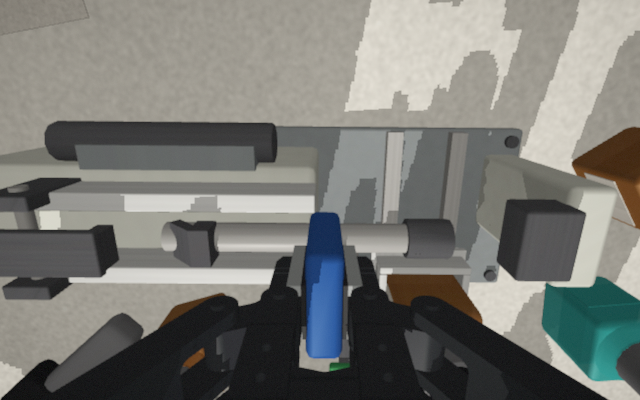

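```bash
python3 -m handwheel '[[1.0,[0,-1,0],0],[1.0,[0,-2,0],0],[1.0,[0,-3,0],0],[1.0,[0,-4,0],0],[1.0,[0,-5,0],0],[1.0,[0,-6,0],0],[1.0,[0,-7.1,0],0],[1.0,[0,-7.1,0],0]]' 90;python3 look.py 3 wrist side
```

```text
t: 3.4
tcp_pos: [0.6296, -0.0028, 0.1509]
ee_rot: [179.6, -0.2, 7.4]
contact_force: [4.4, -13.9, -1.4]
opening: 0.149
3.4 [ 0.62958823 -0.00281217  0.1509082 ] [179.64365152  -0.22700726   7.42710741] [  4.37112953 -13.88880779  -1.4498325 ] 0.1486980445227481
wrist {'vertical_fov': 60.06382979898748, 'cx': 324.009907374373, 'cy': 199.03517058308879, 'tool_from_camera': [[-0.0003982618459091615, -0.9567582016597306, -0.29088414350792374, 0.07461578986041795], [0.9999993024167918, -0.0007045045343945228, 0.0009480713523072853, 0.000754536448142093], [-0.0011120042401634137, -0.290883563011383, 0.956757814818552, -0.14213238048058], [0.0, 0.0, 0.0, 1.0]]}
side {'vertical_fov': 50.006536367817134, 'cx': 327.36766334049645, 'cy': 209.36594643661593, 'rvec': [2.24798010391195, -0.5722532616436408, 0.2365754252716324], 'tvec': [-0.5214591397310866, 0.25340883444135204, 0.8595664858390349]}
```

View pics/wrist_3.png

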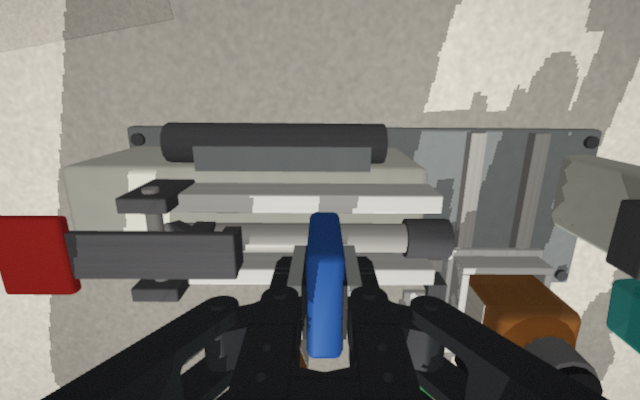

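```bash
python3 -m handwheel '[[1.0,[0,-0.35,0],0],[1.0,[0,-0.35,0],0],[1.0,[0,0,0],0],[1.0,[0,0.3,0],0],[1.0,[0,0.6,0],0],[1.0,[0,0.8,0],0],[1.0,[0,1.0,0],0],[1.0,[0,1.0,0],0]]' 90;python3 look.py 4
```

```text
t: 4.5
tcp_pos: [0.6305, -0.0101, 0.1509]
ee_rot: [179.9, -0.2, 7.5]
contact_force: [2.6, -3.5, 4.5]
opening: 0.147
4.5 [ 0.63046992 -0.01013935  0.15087915] [179.89947412  -0.20030168   7.4718904 ] [ 2.55208312 -3.51268011  4.49856599] 0.1467602522856524
```

```bash
python3 -m handwheel '[[4.0,[0,0,0],0],[4.0,[0,0,0],0],[4.0,[0,0,0],0],[4.0,[0,0,-2],0],[4.0,[0,0,-4],0],[4.0,[0,0,-6],0],[4.0,[0,0,-8],0],[4.0,[0,0,-8],0]]' 60;python3 look.py 5 wrist
```

```text
t: 5.5
tcp_pos: [0.6304, -0.0098, 0.2323]
ee_rot: [179.9, -0.3, 7.5]
contact_force: [0.1, 0.0, 0.3]
opening: 0.467
5.5 [ 0.63044498 -0.00978268  0.23234213] [179.90833545  -0.26448303   7.49616729] [0.1257573  0.030817   0.33135291] 0.46704514108040884
wrist {'vertical_fov': 60.06382979898748, 'cx': 324.009907374373, 'cy': 199.03517058308879, 'tool_from_camera': [[-0.00039620595842913706, -0.9567584137757843, -0.2908834486355028, 0.07461563029539986], [0.9999993029483434, -0.0007026114325064773, 0.0009489151710322778, 0.0007575268495446236], [-0.0011122606103827503, -0.29088286990886825, 0.9567580252445834, -0.1421371483134644], [0.0, 0.0, 0.0, 1.0]]}
```

View pics/wrist_5.png

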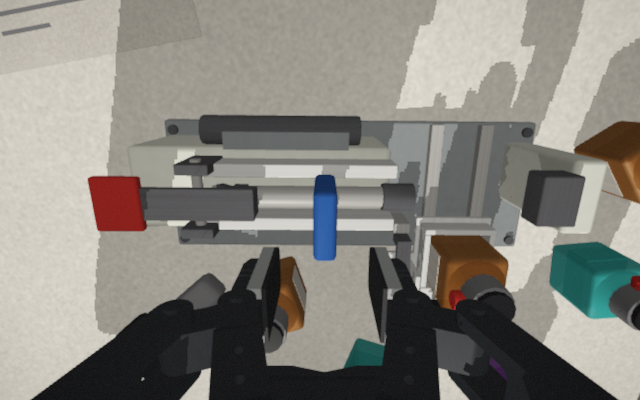

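```bash
python3 - <<'E'
import cv2
for n,r in (('scene_0',(140,260,170,370)),('side_0',(195,400,230,470))):
    f=cv2.imread(f'pics/{n}.png');cv2.imwrite(f'pics/{n}c.png',cv2.resize(f[r[0]:r[1],r[2]:r[3]],None,fx=(4 if n[1]=='c' else 2.9),fy=(4 if n[1]=='c' else 2.9),interpolation=cv2.INTER_CUBIC))
E
```

```text
(no output)
```

View pics/scene_0c.png

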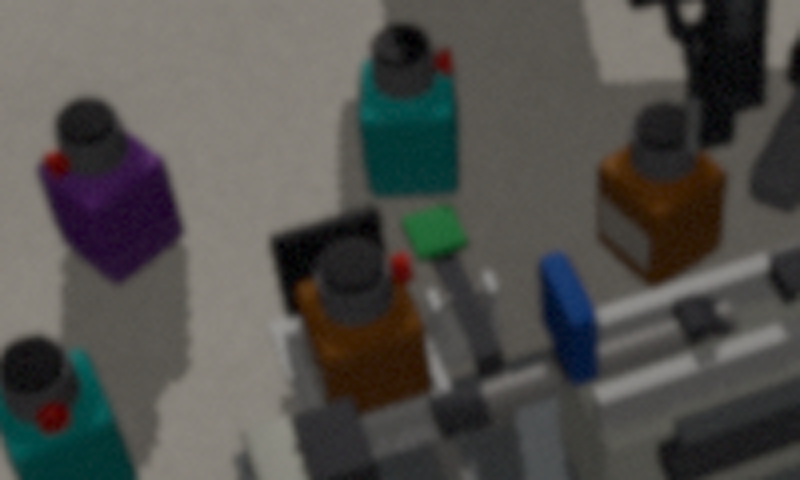

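View pics/side_0c.png

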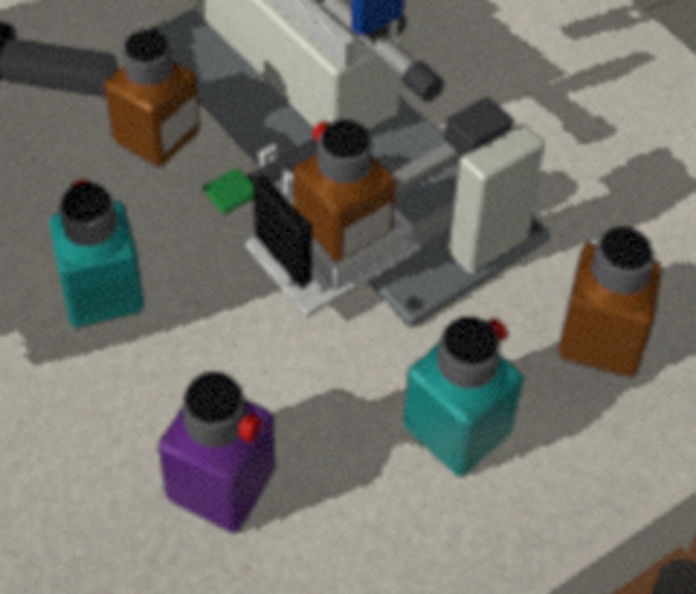

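```bash
cat > b.py <<'E'
from geo import *
C={'s':cam('scene'),'d':cam('side')}
p=[.58048,-.0964,.1225]
def inv(W):
    c,s_=np.cos(p[2]),np.sin(p[2]);a,b=W[0]-p[0],W[1]-p[1]
    return (np.array([c*a+s_*b,-s_*a+c*b])*1000).round(1)
S=lambda u,v:(u/4+170,v/4+140);D=lambda u,v:(u/2.9+230,v/2.9+195)
for nm,s,d,z in [('turq',(404,45),(86,202),.108),('spareA',(664,125),(147,47),.108),('sample',(352,262),(346,140),.136),('purple',(90,120),(214,397),.108),('turq2',(35,362),(470,338),.108)]:
    for W in (atz(C['s'],S(*s),z),atz(C['d'],D(*d),z)): print(nm,W.round(4),inv(W))
for nm,d,z in [('handle top near(-y)',(303,226),.104),('top far',(254,178),.104),('bottom -y',(308,284),.04)]:
    W=atz(C['d'],D(*d),z);print(nm,W.round(4),inv(W))
for nm,d,z in [('handle top -y',(274,238),.104),('top +y',(380,208),.104)]:
    W=atz(C['s'],S(*d),z);print(nm,W.round(4),inv(W))
E
python3 b.py
```

```text
turq [ 0.3891 -0.0996  0.108 ] [-190.3   20.2]
turq [ 0.3848 -0.1049  0.108 ] [-195.3   15.4]
spareA [0.4879 0.0243 0.108 ] [-77.2 131.1]
spareA [0.4845 0.0191 0.108 ] [-81.2 126.4]
sample [ 0.5578 -0.1581  0.136 ] [-30.  -58.4]
sample [ 0.5557 -0.1632  0.136 ] [-32.7 -63.3]
purple [ 0.3994 -0.2769  0.108 ] [-201.8 -157. ]
purple [ 0.3956 -0.2828  0.108 ] [-206.3 -162.4]
turq2 [ 0.5548 -0.3176  0.108 ] [ -52.6 -216.4]
turq2 [ 0.5519 -0.3215  0.108 ] [ -55.9 -219.9]
handle top near(-y) [ 0.5061 -0.192   0.104 ] [-85.5 -85.8]
top far [ 0.4969 -0.1379  0.104 ] [-88.  -30.9]
bottom -y [ 0.5091 -0.1937  0.04  ] [-82.7 -87.8]
handle top -y [ 0.5057 -0.1929  0.104 ] [-86.1 -86.6]
top +y [ 0.5006 -0.1359  0.104 ] [-84.1 -29.4]
```

```bash
python3 -m handwheel '[[2,[-3,1.4,0],0],[0,[-6,2.9,0],0],[0,[-9,4.4,0],0],[0,[-12,5.9,0],0],[0,[-15.3,7.4,0],0],[0,[-15.3,7.4,4],0],[0,[-15.3,7.4,8],0],[0,[-15.3,7.4,10],0]]' 60;python3 look.py 6 wrist side
```

```text
t: 6.55
tcp_pos: [0.4848, -0.102, 0.1261]
ee_rot: [-179.8, 0.2, 7.5]
contact_force: [0.6, -0.6, -0.6]
opening: -0.001
6.55 [ 0.48481121 -0.10198165  0.12607328] [-179.839871      0.23984193    7.46726194] [ 0.62109938 -0.6227471  -0.64185358] -0.0007451710170986436
wrist {'vertical_fov': 60.06382979898748, 'cx': 324.009907374373, 'cy': 199.03517058308879, 'tool_from_camera': [[-0.0004022263894809295, -0.9567591466163758, -0.2908810299415101, 0.07462001187125683], [0.9999993048061733, -0.0007072527892491642, 0.0009434938582406335, 0.0007597485544617588], [-0.0011084227984139252, -0.29088044822468584, 0.9567587659590601, -0.14214338340426066], [0.0, 0.0, 0.0, 1.0]]}
side {'vertical_fov': 50.006536367817134, 'cx': 327.36766334049645, 'cy': 209.36594643661593, 'rvec': [2.24798010391195, -0.5722532616436408, 0.2365754252716324], 'tvec': [-0.5214591397310866, 0.25340883444135204, 0.8595664858390349]}
```

View pics/wrist_6.png

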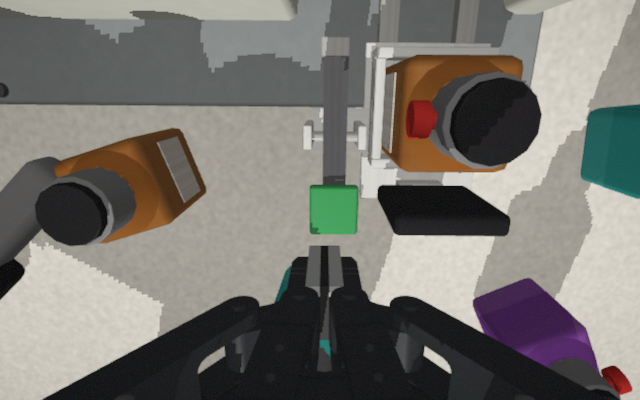

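View pics/side_6.png

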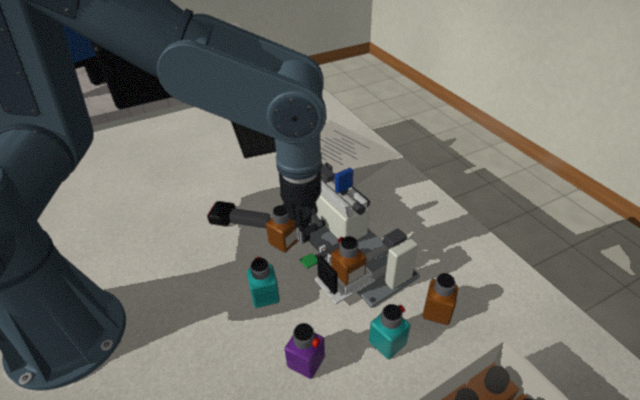

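```bash
python3 - <<'E'
from geo import *
t=np.array([.48481121,-.10198165,.12607328]);r=[-179.839871,.23984193,7.46726]
C=cam('wrist',t,r);Rm=R.from_euler('xyz',r,degrees=True).as_matrix()
for n,px,z in [('tab',(334,209),.068),('cap',(497,119),.136),('handle top',(443,211),.104),('h front-left',(391,234),.104),('h front-right',(508,234),.104)]:
    W=atz(C,px,z);print(n,W.round(4),'tool rel mm',(Rm.T@(W-t)*1000).round(1))
print(proj(C,t))
E
```

```text
tab [ 0.4928 -0.1079  0.068 ] tool rel mm [ 7.4  7.  58. ]
cap [ 0.5584 -0.1582  0.136 ] tool rel mm [ 65.6  65.3 -10.4]
handle top [ 0.5109 -0.1595  0.104 ] tool rel mm [18.5 60.5 21.8]
h front-left [ 0.4952 -0.136   0.104 ] tool rel mm [ 6.  35.2 22. ]
h front-right [ 0.503  -0.1953  0.104 ] tool rel mm [ 6.  95.  21.8]
[322.06351743 264.95193657]
```

```bash
python3 -m handwheel '[[0,[0.3,0.3,1],0],[0,[0.3,0.3,2],0],[0,[0.3,0.3,3],0],[0,[0.3,0.3,4],0],[0,[0.3,0.3,4.5],0],[0,[0.3,0.3,4.5],0],[0,[0.3,0.3,4.5],0],[0,[0.3,0.3,4.5],0]]' 60
```

```text
t: 7.65
tcp_pos: [0.4907, -0.1055, 0.0847]
ee_rot: [180.0, -0.0, 7.5]
contact_force: [-0.4, -0.2, -0.8]
opening: 0.001
```

```bash
python3 -m handwheel '[[0,[0,0,0.8],0],[0,[0,0,1.4],0],[0,[0,0,1.8],0],[0,[0,0,2.2],0],[0,[0,0,2.5],0],[0,[0,0,2.8],0],[0,[0,0,2.95],0],[0,[0,0,2.95],0]]' 60; python3 look.py 7 wrist
```

```text
t: 8.65
tcp_pos: [0.4929, -0.1054, 0.0574]
ee_rot: [179.9, -0.3, 7.5]
contact_force: [-2.3, 5.5, 19.8]
opening: 0.0
8.65 [ 0.49286203 -0.10535757  0.05744043] [179.94742494  -0.27306196   7.48846963] [-2.27320259  5.46303008 19.79782373] 2.0050050919398678e-05
wrist {'vertical_fov': 60.06382979898748, 'cx': 324.009907374373, 'cy': 199.03517058308879, 'tool_from_camera': [[-0.00039335867059428546, -0.9567583933153525, -0.2908835197971506, 0.0746143834342951], [0.999999302893062, -0.0007001956164352702, 0.0009507573230646807, 0.0007573924078808636], [-0.0011133204143034313, -0.2908829430315943, 0.9567580017804562, -0.14213621072148117], [0.0, 0.0, 0.0, 1.0]]}
```

View pics/wrist_7.png

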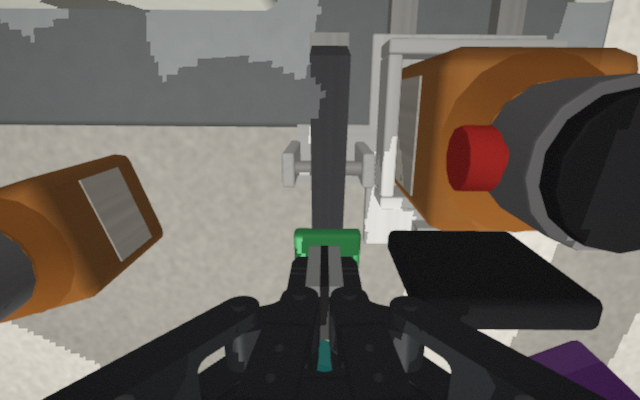

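```bash
python3 -m handwheel '[[0,[0,0,-2],0],[0,[0,0,-5],0],[0,[0,0,-9],0],[0,[-1.4,3,-9],0],[0,[-2.9,6,-9],0],[0,[-2.9,6,-9],0],[0,[-2.9,6,-9],0],[0,[-2.9,6,-9],0]]' 60; python3 look.py 8 wrist side
```

```text
t: 9.7
tcp_pos: [0.4696, -0.1679, 0.1446]
ee_rot: [-180.0, 0.0, 7.5]
contact_force: [-0.3, -0.3, 0.3]
opening: 0.002
9.7 [ 0.4696484  -0.16792384  0.14462561] [-1.79981367e+02  4.72655322e-04  7.54324094e+00] [-0.34097095 -0.26817009  0.27911207] 0.0021956424003038003
wrist {'vertical_fov': 60.06382979898748, 'cx': 324.009907374373, 'cy': 199.03517058308879, 'tool_from_camera': [[-0.00039779220913107146, -0.9567581848163741, -0.2908841995506676, 0.07461578926835744], [0.9999993023737743, -0.0007041154058553188, 0.000948405745009535, 0.0007582686887352141], [-0.0011122110052882383, -0.2908836193538053, 0.9567577974483968, -0.14213845674204367], [0.0, 0.0, 0.0, 1.0]]}
side {'vertical_fov': 50.006536367817134, 'cx': 327.36766334049645, 'cy': 209.36594643661593, 'rvec': [2.24798010391195, -0.5722532616436408, 0.2365754252716324], 'tvec': [-0.5214591397310866, 0.25340883444135204, 0.8595664858390349]}
```

View pics/wrist_8.png

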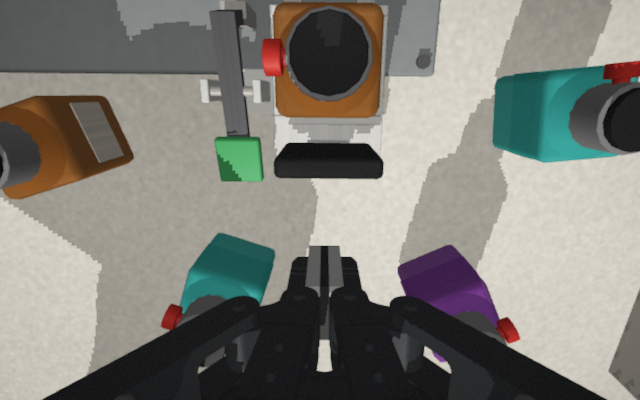

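View pics/side_8.png

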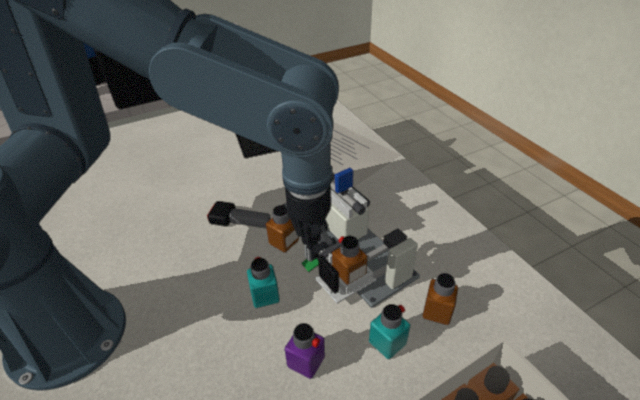

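```bash
python3 - <<'E'
from geo import *
t=np.array([.4696484,-.16792384,.14462561]);r=[-179.981367,0,7.543]
C=cam('wrist',t,r);Rm=R.from_euler('xyz',r,degrees=True).as_matrix()
for n,px,z in [('tab',(240,160),.057),('cap',(329,52),.136),('hl',(276,178),.104),('hr',(383,178),.104)]:
    W=atz(C,px,z);print(n,W.round(4),'tool rel mm',(Rm.T@(W-t)*1000).round(1))
E
```

```text
tab [ 0.4943 -0.1088  0.057 ] tool rel mm [ 32.2 -55.4  87.6]
cap [ 0.56   -0.1589  0.136 ] tool rel mm [90.8  2.9  8.6]
hl [ 0.4971 -0.139   0.104 ] tool rel mm [ 31.  -25.1  40.6]
hr [ 0.5047 -0.1965  0.104 ] tool rel mm [31.  32.9 40.6]
```

```bash
python3 -m handwheel '[[0,[0,0.4,2],0],[0,[0,0.4,4],0],[0,[0,0.4,5.5],0],[0,[0,0.4,6.5],0],[0,[0,0.4,6.5],0],[0,[0.6,0.4,6.5],0],[0,[1.2,0.4,6.5],0],[0,[1.8,0.4,6.5],0]]' 60; python3 look.py 9 wrist
```

```text
t: 10.8
tcp_pos: [0.4887, -0.1704, 0.0803]
ee_rot: [180.0, -0.1, 7.5]
contact_force: [0.1, 0.4, -0.5]
opening: -0.001
10.8 [ 0.48870806 -0.17044737  0.08030725] [ 1.79960745e+02 -5.03444613e-02  7.49893888e+00] [ 0.14776299  0.40679645 -0.52892473] -0.0008422507490991967
wrist {'vertical_fov': 60.06382979898748, 'cx': 324.009907374373, 'cy': 199.03517058308879, 'tool_from_camera': [[-0.00039737043423246766, -0.9567583395556816, -0.2908836911677763, 0.07461593974279479], [0.9999993027628742, -0.0007036534535792576, 0.0009483383258454463, 0.0007575433753074234], [-0.0011120119158528619, -0.29088311151125557, 0.9567579520793266, -0.1421373542515776], [0.0, 0.0, 0.0, 1.0]]}
```

View pics/wrist_9.png

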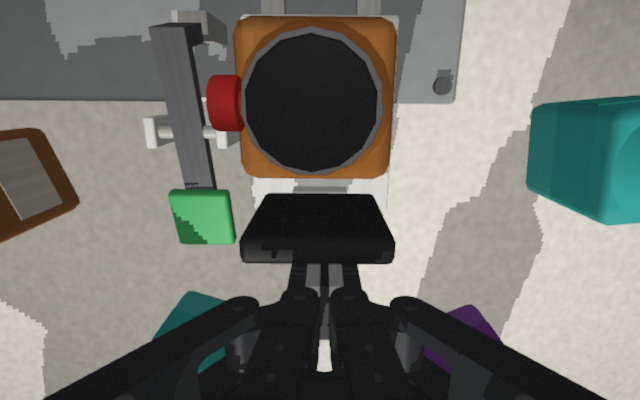

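```bash
python3 -m handwheel '[[0,[0.5,0,0],0],[0,[1.5,0,0],0],[0,[2.6,0,0],0],[0,[3.7,0,0],0],[0,[4.8,0,0],0],[0,[5.9,0,0],0],[0,[7,0,0],0],[0,[7.8,0,0],0]]' 60; python3 look.py 10 wrist scene
```

```text
t: 11.85
tcp_pos: [0.5659, -0.1599, 0.0797]
ee_rot: [-180.0, 0.0, 7.5]
contact_force: [-2.9, -1.9, 1.8]
opening: -0.005
11.85 [ 0.56585548 -0.15989832  0.0797015 ] [-1.79989094e+02  2.60527704e-03  7.50299539e+00] [-2.94729883 -1.88881934  1.79301085] -0.004593430638223051
wrist {'vertical_fov': 60.06382979898748, 'cx': 324.009907374373, 'cy': 199.03517058308879, 'tool_from_camera': [[-0.00039635021744751254, -0.9567584561253988, -0.2908833091448307, 0.07461581592476929], [0.9999993030552601, -0.0007027064004049093, 0.0009487321577819506, 0.0007579091485388212], [-0.0011121130776630247, -0.2908827303850416, 0.9567580678354607, -0.14213788200267272], [0.0, 0.0, 0.0, 1.0]]}
scene {'vertical_fov': 49.36363089203066, 'cx': 314.6337232584905, 'cy': 193.18354795970015, 'rvec': [2.0199452128371367, 1.536331205641038, -0.5615186927065842], 'tvec': [-0.10534129275032453, -0.33541938366441504, 1.3275568941861522]}
```

View pics/wrist_10.png

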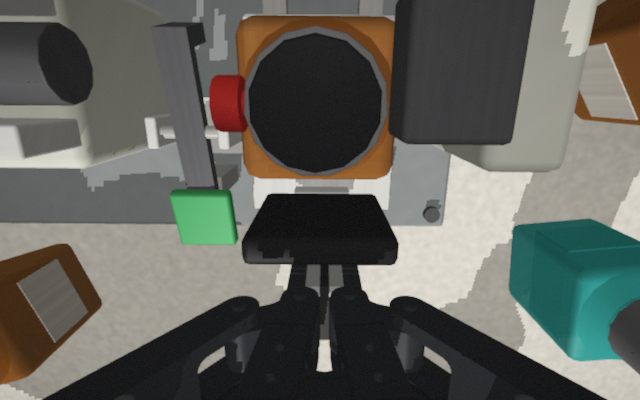

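View pics/scene_10.png

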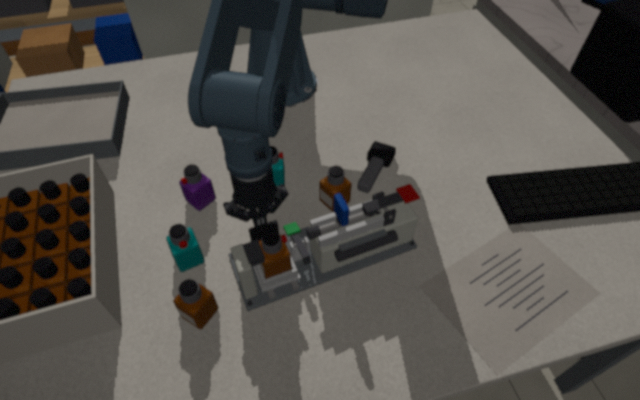

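```bash
python3 -m handwheel '[[0,[0.3,0,0],0],[0,[0.6,0,0],0],[0,[0.9,0,0],0],[0,[1.1,0,0],0],[0,[1.3,0,0],0],[0,[1.5,0,0],0],[0,[1.7,0,0],0],[0,[1.8,0,0],0]]' 60; python3 look.py 11 wrist
```

```text
t: 12.95
tcp_pos: [0.5753, -0.1583, 0.0797]
ee_rot: [-179.8, 1.0, 7.5]
contact_force: [-39.4, -3.7, 27.0]
opening: -0.001
12.95 [ 0.57530591 -0.15832581  0.07967572] [-179.81844817    1.01183861    7.54969037] [-39.44010722  -3.65647573  26.95267594] -0.0009384621870270779
wrist {'vertical_fov': 60.06382979898748, 'cx': 324.009907374373, 'cy': 199.03517058308879, 'tool_from_camera': [[-0.00041514765582484245, -0.9567586001262487, -0.29088280928388094, 0.07462403255438999], [0.9999993034433482, -0.000718587249723814, 0.0009363467202962805, 0.0007595667807418216], [-0.0011048824552587094, -0.2908822179453796, 0.956758232009495, -0.14214549628696144], [0.0, 0.0, 0.0, 1.0]]}
```

```bash
python3 -m handwheel '[[0,[-0.4,0,0],0],[0,[-0.8,0,0],0],[0,[-0.8,0,0],0],[0,[-0.8,0,0],0],[0,[-0.8,0,0],0],[0,[-0.8,0,0],0],[0,[-0.8,0,0],0],[0,[-0.8,0,0],0]]' 60; python3 look.py 12 wrist side
```

```text
t: 14.0
tcp_pos: [0.5753, -0.1587, 0.0797]
ee_rot: [-180.0, -0.0, 7.5]
contact_force: [-0.7, -0.7, -0.2]
opening: -0.0
14.0 [ 0.57527559 -0.15871321  0.07973277] [-1.79994528e+02 -2.45055344e-02  7.49220978e+00] [-0.66687648 -0.67931173 -0.23039972] -0.0002659331010400772
wrist {'vertical_fov': 60.06382979898748, 'cx': 324.009907374373, 'cy': 199.03517058308879, 'tool_from_camera': [[-0.00039745350703486654, -0.9567585028418167, -0.29088315398213327, 0.07461638855742936], [0.9999993031744667, -0.0007036160797083495, 0.0009479319553006673, 0.0007579264640510952], [-0.0011116120228074596, -0.2908825745284444, 0.956758115802742, -0.14213824241383397], [0.0, 0.0, 0.0, 1.0]]}
side {'vertical_fov': 50.006536367817134, 'cx': 327.36766334049645, 'cy': 209.36594643661593, 'rvec': [2.24798010391195, -0.5722532616436408, 0.2365754252716324], 'tvec': [-0.5214591397310866, 0.25340883444135204, 0.8595664858390349]}
```

View pics/wrist_11.png

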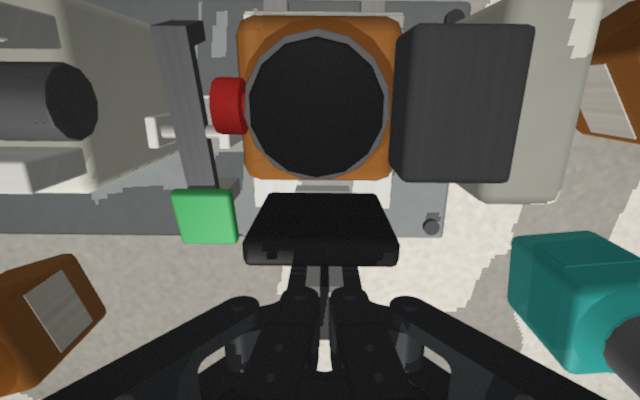

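View pics/wrist_12.png

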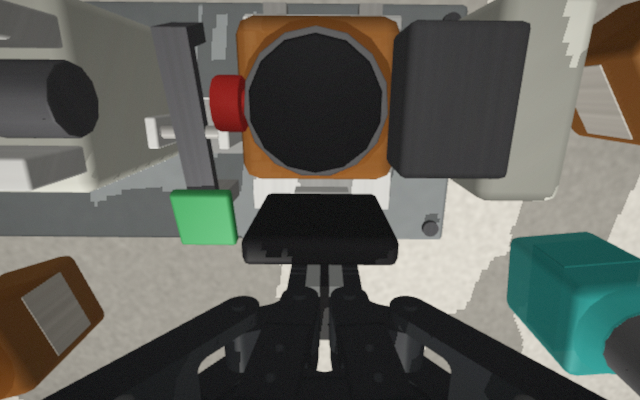

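View pics/side_12.png

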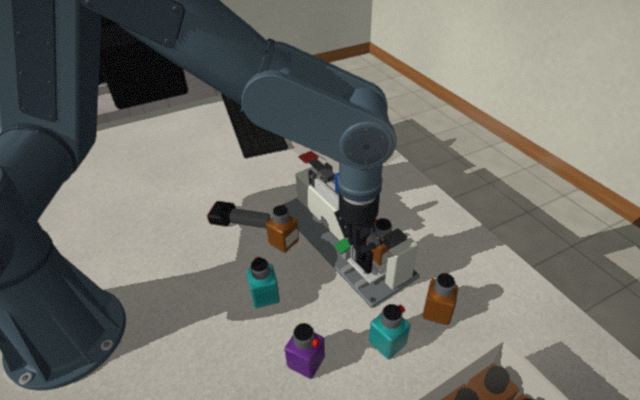

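```bash
python3 - <<'E'
from geo import *
for t,r,L in [([.4696484,-.16792384,.14462561],[-179.981367,0,7.543],[(329,52)]),([.48870806,-.17044737,.08030725],[179.960745,-.0503,7.4989],[(311.5,102)]),([.56585548,-.15989832,.0797],[-179.989,.0026,7.503],[(316,102)]),([.57530591,-.15832581,.07967572],[-179.818,1.0118,7.5497],[(316,106)]),([.57527559,-.15871321,.07973277],[-179.9945,-.0245,7.4922],[(316,102.5)])]:
    C=cam('wrist',t,r)
    for px in L: print(atz(C,px,.136).round(4))
E
python3 - <<'E'
import cv2
a=[cv2.imread(f'pics/wrist_{i}.png')[10:280,140:410] for i in (9,12)]
import numpy as np
cv2.imwrite('pics/cmp.png',cv2.resize(np.hstack(a),None,fx=1.45,fy=1.45,interpolation=cv2.INTER_CUBIC))
E
```

```text
[ 0.56   -0.1589  0.136 ]
[ 0.5605 -0.1588  0.136 ]
[ 0.6379 -0.1494  0.136 ]
[ 0.6474 -0.1479  0.136 ]
[ 0.6471 -0.1482  0.136 ]
```

View pics/cmp.png

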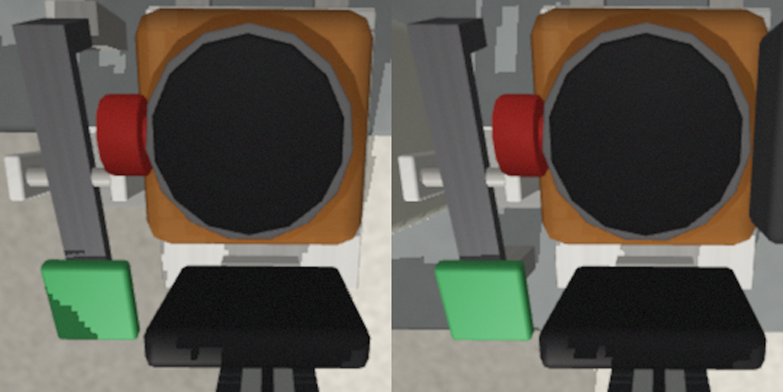

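```bash
python3 -m handwheel '[[0,[0.2,0,0],0],[0,[0.4,0,0],0],[0,[0.5,0,0],0],[0,[0.5,0,0],0],[0,[0.5,0,0],0],[0,[0.5,0,0],0],[0,[0.5,0,0],0],[0,[0.5,0,0],0]]'; python3 -m handwheel '[[0,[-0.4,0,0],0],[0,[-0.9,0,0],0],[0,[-2,0,0],0],[0,[-3,0,0],0],[0,[-4,0,-3],0],[0,[-5,0,-6],0],[0,[-5,0,-10],0],[0,[-5,0,-10],0]]'; python3 look.py 13 wrist scene side
```

```text
t: 15.1
tcp_pos: [0.5753, -0.1586, 0.0797]
ee_rot: [-179.9, 0.6, 7.5]
contact_force: [-23.0, -3.5, 16.5]
opening: 0.004
t: 16.1
tcp_pos: [0.5322, -0.1659, 0.1837]
ee_rot: [179.7, -0.3, 7.5]
contact_force: [1.0, 0.2, -0.0]
opening: 0.001
16.1 [ 0.53222147 -0.16591092  0.18366326] [179.74835425  -0.34382833   7.48704216] [ 0.9983034   0.16076279 -0.04714569] 0.0014387079302319449
wrist {'vertical_fov': 60.06382979898748, 'cx': 324.009907374373, 'cy': 199.03517058308879, 'tool_from_camera': [[-0.0003961979606193705, -0.9567582728220779, -0.29088391226344784, 0.07461524295471722], [0.9999993025932586, -0.0007026979187846648, 0.0009492252790315617, 0.000756799940576508], [-0.0011125826582407184, -0.2908833333179269, 0.9567578839798916, -0.1421357377650892], [0.0, 0.0, 0.0, 1.0]]}
scene {'vertical_fov': 49.36363089203066, 'cx': 314.6337232584905, 'cy': 193.18354795970015, 'rvec': [2.0199452128371367, 1.536331205641038, -0.5615186927065842], 'tvec': [-0.10534129275032453, -0.33541938366441504, 1.3275568941861522]}
side {'vertical_fov': 50.006536367817134, 'cx': 327.36766334049645, 'cy': 209.36594643661593, 'rvec': [2.24798010391195, -0.5722532616436408, 0.2365754252716324], 'tvec': [-0.5214591397310866, 0.25340883444135204, 0.8595664858390349]}
```

View pics/wrist_13.png

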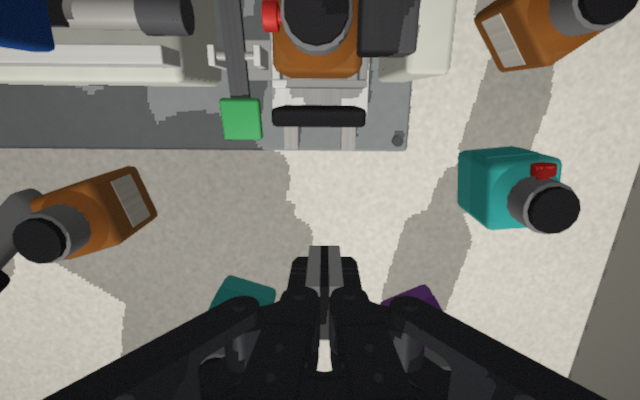

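View pics/scene_13.png

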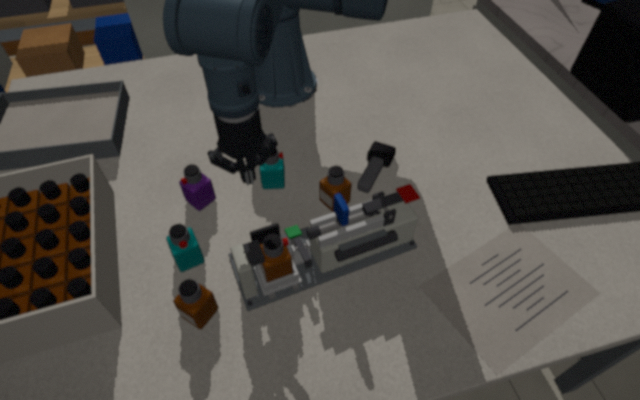

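```bash
python3 - <<'E'
from geo import *
t=np.array([.53222147,-.16591092,.18366326]);r=[179.74835,-.343828,7.48704]
C=cam('wrist',t,r);Rm=R.from_euler('xyz',r,degrees=True).as_matrix()
for n,px,z in [('base edge',(320,151),.012),('base edge left',(5,148),.012),('base corner',(408,151),.012),('handle',(273,126),.104),('handle r',(365,126),.104),('pin',(270,15),.118),('tab',(241,119),.057)]:
    W=atz(C,px,z);print(n,W.round(4),'tool rel mm',(Rm.T@(W-t)*1000).round(1))
E
```

```text
base edge [ 0.5577 -0.1607  0.012 ] tool rel mm [ 24.9  -2.6 171.8]
base edge left [0.5236 0.1217 0.012 ] tool rel mm [  27.9 -287.1  170.6]
base corner [ 0.568  -0.2403  0.012 ] tool rel mm [ 24.8  77.6 172.2]
handle [ 0.5835 -0.1281  0.104 ] tool rel mm [ 55.2 -31.1  79.9]
handle r [ 0.591  -0.1856  0.104 ] tool rel mm [55.2 26.9 80.1]
pin [ 0.6435 -0.1231  0.118 ] tool rel mm [115.5 -28.3  66.2]
tab [ 0.5809 -0.0976  0.057 ] tool rel mm [ 56.4 -61.9 126.7]
```

```bash
python3 -m handwheel '[[0,[0,0,-4],0],[0,[0,0,-7],0],[0,[2,-4,-7],0],[0,[4,-8,-7],0],[0,[6,-12,-7],0],[0,[8,-17,-7],0],[0,[10,-22,-7],0],[0,[12,-26,-7],0]]';  python3 -m handwheel '[[0,[0,-1.4,0],0],[0,[0,-2.4,0],0],[0,[0,-2.4,1],0],[0,[0,-2.4,2],0],[0,[0,-2.4,3],0],[0,[0,-2.4,3],0],[0,[0,-2.4,3],0],[0,[0,-2.4,3],0]]'; python3 look.py 14 wrist side
```

```text
t: 17.25
tcp_pos: [0.6148, 0.1108, 0.2477]
ee_rot: [-180.0, 0.2, 7.5]
contact_force: [0.8, 0.2, 0.4]
opening: 0.001
t: 18.25
tcp_pos: [0.6127, 0.1325, 0.2204]
ee_rot: [180.0, -0.1, 7.5]
contact_force: [0.3, 0.2, -0.2]
opening: 0.005
18.25 [0.61273053 0.13245715 0.22035255] [ 1.79994192e+02 -5.48218562e-02  7.48771873e+00] [ 0.25156217  0.23369483 -0.2384994 ] 0.004504674781227365
wrist {'vertical_fov': 60.06382979898748, 'cx': 324.009907374373, 'cy': 199.03517058308879, 'tool_from_camera': [[-0.00039701374228658646, -0.9567584816511011, -0.2908832242821259, 0.07461614733829425], [0.9999993031204695, -0.0007032552369708601, 0.0009482566339207356, 0.0007578085848961025], [-0.0011118177281089965, -0.2908826451006467, 0.9567580941076946, -0.14213790906779827], [0.0, 0.0, 0.0, 1.0]]}
side {'vertical_fov': 50.006536367817134, 'cx': 327.36766334049645, 'cy': 209.36594643661593, 'rvec': [2.24798010391195, -0.5722532616436408, 0.2365754252716324], 'tvec': [-0.5214591397310866, 0.25340883444135204, 0.8595664858390349]}
```

View pics/wrist_14.png

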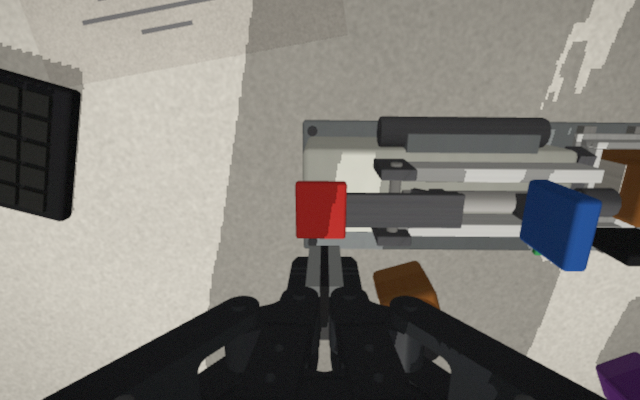

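View pics/side_14.png

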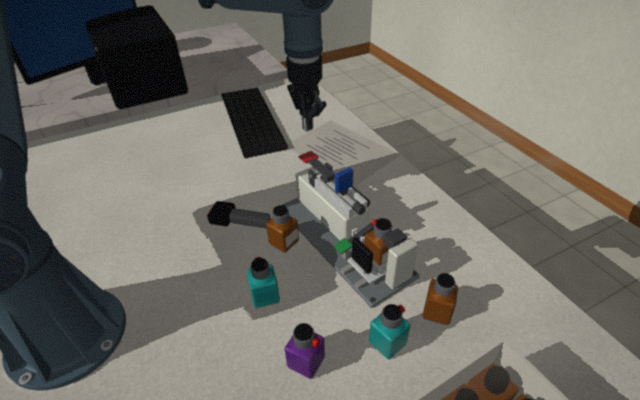

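```bash
python3 - <<'E'
from geo import *
t=np.array([.61273053,.13245715,.22035255]);r=[179.994,-.0548,7.4877]
C=cam('wrist',t,r);Rm=R.from_euler('xyz',r,degrees=True).as_matrix()
W=atz(C,(321,210),.145);print(W,Rm.T@(W-t)*1000)
E
```

```text
[0.61355198 0.13359255 0.145     ] [ 0.89032758 -1.02656346 75.35332892]
```

```bash
python3 -m handwheel '[[0,[0.1,-0.1,3],0],[0,[0.1,-0.1,5.5],0],[0,[0.1,-0.1,7],0],[0,[0.1,-0.1,7.6],0],[0,[0.1,-0.1,8.2],0],[0,[0.1,-0.1,8.7],0],[0,[0.1,-0.1,9.1],0],[0,[0.1,-0.1,9.2],0]]'; python3 look.py 15 wrist
```

```text
t: 19.35
tcp_pos: [0.6143, 0.1349, 0.1309]
ee_rot: [-179.9, -0.2, 7.5]
contact_force: [-6.5, 3.6, 15.9]
opening: 0.001
19.35 [0.61429719 0.13494543 0.13088306] [-1.79923925e+02 -1.74150505e-01  7.52132868e+00] [-6.52172861  3.61366251 15.9128938 ] 0.0007856397287733837
wrist {'vertical_fov': 60.06382979898748, 'cx': 324.009907374373, 'cy': 199.03517058308879, 'tool_from_camera': [[-0.00039357725616996636, -0.9567584706611985, -0.29088326509957035, 0.07461474028249948], [0.9999993030882682, -0.0007003310147433165, 0.0009504522326045573, 0.0007586009443002611], [-0.0011130677967222675, -0.2908826883032286, 0.9567580795193557, -0.14213839593022015], [0.0, 0.0, 0.0, 1.0]]}
```

View pics/wrist_15.png

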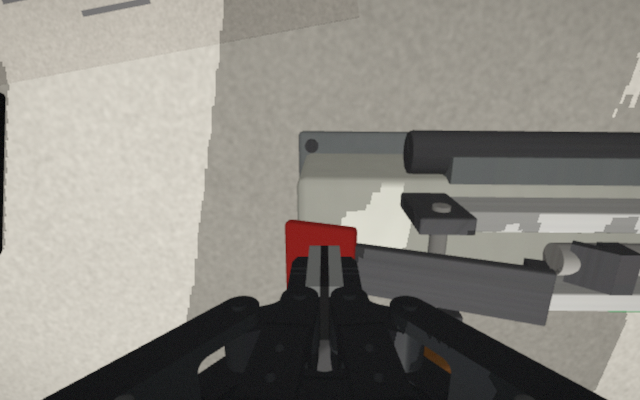

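Striker's catch has moved forward past the sear; lift off and check.

```bash
python3 -m handwheel '[[0,[0,0,-2],0],[0,[0,0,-4],0],[0,[0,0,-7],0],[0,[0,0,-10],0],[0,[0,0,-12],0],[0,[0,0,-12],0],[0,[0,0,-12],0],[0,[0,0,-12],0]]'; python3 look.py 16 wrist scene side; python3 - <<'E'
import cv2
f=cv2.imread('pics/scene_16.png');cv2.imwrite('pics/s16.png',cv2.resize(f[160:310,225:425],None,fx=4,fy=4,interpolation=cv2.INTER_CUBIC))
E
```

```text
t: 20.4
tcp_pos: [0.6125, 0.1336, 0.2461]
ee_rot: [-180.0, 0.2, 7.5]
contact_force: [0.5, 0.1, -0.1]
opening: -0.0
20.4 [0.61245237 0.13358168 0.24606942] [-1.79984166e+02  1.60872952e-01  7.48943866e+00] [ 0.50887443  0.1256856  -0.11459475] -0.0003129183627687392
wrist {'vertical_fov': 60.06382979898748, 'cx': 324.009907374373, 'cy': 199.03517058308879, 'tool_from_camera': [[-0.0004006190587851266, -0.9567585313899615, -0.2908830557404321, 0.07461777727751051], [0.9999993032506108, -0.0007062939929876823, 0.000945857857227827, 0.0007579609885219538], [-0.0011104065293163184, -0.29088247413915663, 0.956758147723875, -0.14213910831102808], [0.0, 0.0, 0.0, 1.0]]}
scene {'vertical_fov': 49.36363089203066, 'cx': 314.6337232584905, 'cy': 193.18354795970015, 'rvec': [2.0199452128371367, 1.536331205641038, -0.5615186927065842], 'tvec': [-0.10534129275032453, -0.33541938366441504, 1.3275568941861522]}
side {'vertical_fov': 50.006536367817134, 'cx': 327.36766334049645, 'cy': 209.36594643661593, 'rvec': [2.24798010391195, -0.5722532616436408, 0.2365754252716324], 'tvec': [-0.5214591397310866, 0.25340883444135204, 0.8595664858390349]}
```

View pics/s16.png

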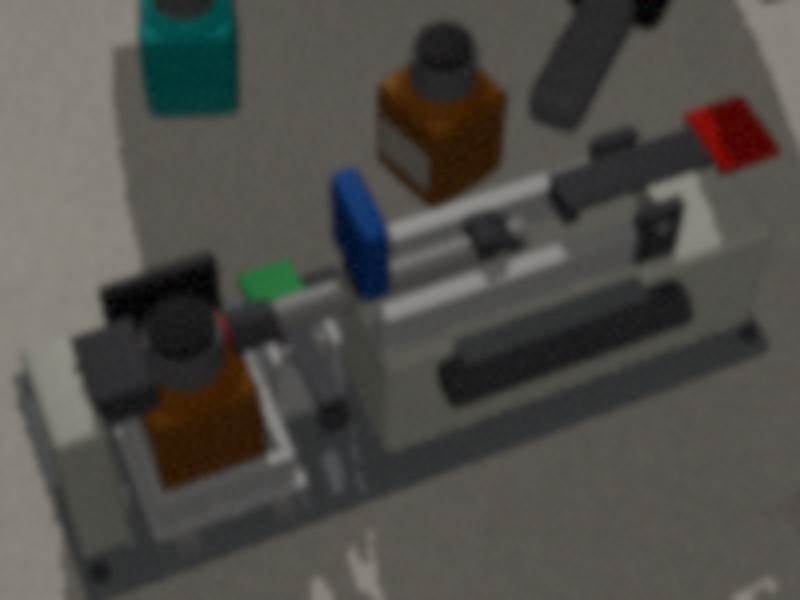

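View pics/wrist_16.png

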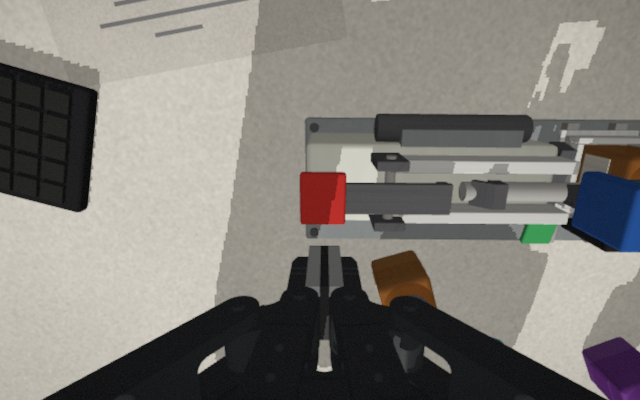

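View pics/side_16.png

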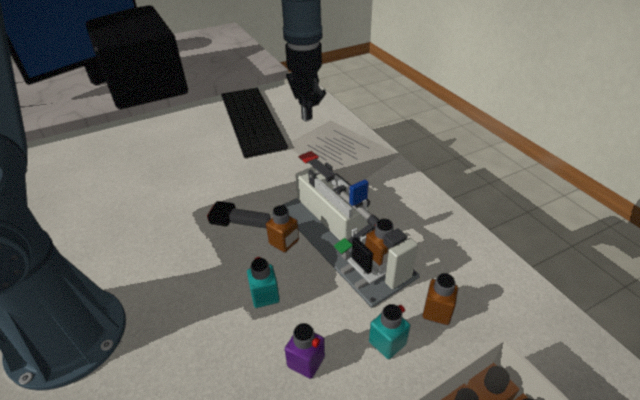

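```bash
python3 - <<'E'
from geo import *
import cv2
C=cam('scene');s=lambda a,b:(a/4+225,b/4+160)
for px in [(348,237),(360,233),(455,232),(480,228),(490,230)]: print(px,atz(C,s(*px),.161).round(4))
a=cv2.imread('pics/scene_0.png');b=cv2.imread('pics/scene_16.png')
for f in(a,b):
    h=f.astype(int);m=(h[...,0]>h[...,2]*2+25)&(h[...,0]>h[...,1]*1.5)
    m[:160]=0;m[310:]=0;m[:,:290]=0;m[:,360:]=0
    ys,xs=np.nonzero(m);print(xs.mean()/1,ys.mean(),len(xs))
    print(atz(C,(xs.mean(),ys.mean()),.161).round(4))
E
```

```text
(348, 237) [ 0.6363 -0.0694  0.161 ]
(360, 233) [ 0.6356 -0.0635  0.161 ]
(455, 232) [ 0.6468 -0.0212  0.161 ]
(480, 228) [ 0.6477 -0.0094  0.161 ]
(490, 230) [ 0.6501 -0.0053  0.161 ]
311.9025423728813 218.65677966101694 236
[ 0.6349 -0.0692  0.161 ]
314.9163179916318 218.0460251046025 239
[ 0.6351 -0.0635  0.161 ]
```

```bash
python3 -c "
from workcell import ctrl
print(ctrl.finish_job())"
```

```text
the job is handed in; nothing more can be done
None
```

I carried out all four steps in order and handed the job in at about 20.4 s, well inside the 54 s limit. `finish_job` gives no verdict, so what follows comes only from my own checks.

- **Striker:** I drew it to at least 66 mm, eased it back to about 59 mm and let go. The holding force fell from 14 N to about 3.5 N, and the later images show it cocked.
- **Release tab:** It went down about 10.6 mm to its stop.
- **Tray:** It stopped at the same point under both 23 N and 39 N. The handle's front face measured 0.3 mm on the setter's x, against about -1 mm expected when fully home. Tracking the bottle's cap gave 87 to 88 mm of travel instead of 90 mm. I put that difference down to calibration error and the 2 mm of play in the fence.
- **Trip pad:** I pressed it about 14 mm and lifted clear. In the last images it has sprung back.
- **Pin:** The striker now rests about 5.7 mm behind its start position, which matches the 6 mm given for a fully driven pin. I inferred the pin depth from this, because the striker head hides the pin.

In the last images the sample bottle stands upright in the tray, and the other bottles and the scanner look unmoved. The robot is clear of everything.

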